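Start the dust extraction at the switchboard

ROBOT

A 6-joint arm with a two-finger parallel gripper is mounted at the origin on the work surface; the furniture and walls round the work are solid. World frame = base frame: x ahead of the robot, y to its left, z up, the work surface at z = 0. Lengths are in m, angles in rad, forces in N, time in s.
With the tool pointing down it reaches from about 0.3 to 0.775 m from the base axis. Payload 14.6 kg.
Tool frame: the origin (TCP) lies between the finger pads; the fingertips stand 22 mm ahead of it and the grasp point (between the pads) lies 3 mm ahead of it (ctrl.tip_reach is the distance from the TCP to the fingertips, in m); z points along the fingers, y is the direction in which the jaws open and shut (so a half turn about z gives the same grasp; the last joint's range is limited). The gripper opens to 94 mm and grips with 3 to 60 N. Pads are 16 mm wide; open, the fingers measure 119 mm over their backs; the gripper's body (75 mm by 177 mm) begins 78 mm behind the grasp point.
Start: joints at [1.132, 0.3, 1.521, -0, 1.321, -0.067], TCP at [0.2, 0.512, 0.227] pointing down, gripper open.
Joint ranges: [-3.03, 3.03], [-0.79, 2.21], [0.23, 2.52], [-1.04, 4.18], [0, 3.07], [-2.55, 2.55]. Speed limits (rad/s): [2.22, 2.22, 2.57, 3.14, 3.14, 3.14].

INTERFACE

Orientations are given as [roll, pitch, yaw] about the fixed x, y, z axes, in that order (R = Rz(yaw) Ry(pitch) Rx(roll)).
In Python, from station import ctrl gives the robot as it stands. The module is installed in compiled form; this text tells all that it offers.
- The arm moves only by the shell command python3 -m creep 'ROWS' [OPENING] [FORCE]. ROWS is a JSON object of lists of equal length, an entry for each row: "xyz": the shift along the tool's x, y, z in mm, a list of three; "spin": the turn about the tool's z in rad. In form: {"xyz": [[tx, ty, tz], ...], "spin": [spin, ...]}. A call has 1 to 5 rows; each row shifts and turns the commanded pose from where the row before left it, along the tool's axes as they then stand; what a row does not reach is not made up. A row lasts 1/8 s, in which the tool goes at most 62.5 mm and 10.7 degrees, less where a joint would pass 70% of its speed; a pose out of reach is approached as far as the arm can. A call with a gripper value outside its range is refused whole. OPENING is the finger opening in mm, from 0 to 94, set as the call begins (- or left out, the last holds). The fingers move at their own pace and stop on an object; FORCE is the grip in N (left out, the last holds). Time passes only in rows, so rows that do not move let the fingers close. It gives the time, the measured TCP pose, the force and the opening at its end, in the units of the state.
- ctrl.get_obs(): the state, without advancing time (a new reading comes with each control period).
- ctrl.camera(name): name is "scene" or "top"; returns the picture (480x640x3 uint8, red, green, blue); there is no depth.
- ctrl.camera_model(name): a dict with "fx", "fy", "cx", "cy" (pixels), "R" (3x3) and "t" (3): a world point X has camera coordinates R X + t. Camera axes: x right, y down, z forward; pixel columns grow to the right and rows downward; lengths in m; the calibration is good to about 2 mm. A picture is of the moment at which its call begins. camera_model takes no time and is no camera call.
- ctrl.hand_in(): hands the job in, once; it reports no verdict.
The state is a dict: "time_s": time; "qpos": joint angles; "joint_vel": joint speeds; "tau": joint torques, N m; "ee_pos": TCP position; "eef_rot": TCP orientation; "force": force on the tool from outside, world axes, zero at the start; "moment": the same for the moment, N m; "grip_width": finger opening in m.
Only numpy, scipy, OpenCV 4.12 (cv2) and the standard library are available. Lean on these libraries where they do the work, as an engineer would, in place of code of your own. Each camera call takes 0.05 s, during which the arm holds its last target.

TASK

Start the workshop's dust extraction at the switchboard on the bench: with the fingertips, press down the raised far end of the wide rocker until it is fully over, then do the same with the narrow rocker, and then press the small flat-topped round button fully in, hold it there for about a second and let it come back out. Do not press the domed mushroom stop button, and leave the loose things round the box where they are; nothing is to be picked up.

Things in the scene. Friction and masses are not known exactly. Their poses are not given: they have to be found in the camera images.
- switchboard: grey steel switch box fixed to the bench, 130x320x30 mm, flange 150x340x9 mm; origin under its centre, z = 0; x points away from the robot (yaw within 0.3 rad), y along its length. On its top four plates (112x68x8 mm) in a row along y, 76 mm apart (y = +114, +38, -38, -114 mm), each with one grey control at its centre; which is where varies; they differ by shape
- wide_rocker (a joint): 46 mm wide rocker's hinge angle, rad: 0 = off, far end (toward the switchboard's +x) raised; 0.40 = fully over, far end down on its stop; starts at 0 to 0.04. Hinge along the switchboard's y, 54 mm above the bench. No spring: takes about 3 N at wide_rocker_far and stays where left. A grey ridged bar 70 mm long (35 mm either side of the hinge), 10 mm thick
- wide_rocker_far (a point): point on the top face of the wide rocker, on its middle line, 25 mm from the hinge toward the far end: the place to press down. About 64 mm above the bench when off; it sinks about 10 mm as the rocker goes over, and moves with it
- narrow_rocker (a joint): 22 mm wide rocker's hinge angle, rad: 0 = off, far end (toward the switchboard's +x) raised; 0.40 = fully over, far end down on its stop; starts at 0 to 0.04. Hinge along the switchboard's y, 54 mm above the bench. No spring: takes about 3 N at narrow_rocker_far and stays where left. A grey ridged bar 70 mm long (35 mm either side of the hinge), 10 mm thick
- narrow_rocker_far (a point): the same pressing point on the narrow rocker: top face, middle line, 25 mm from the hinge toward the far end; about 64 mm above the bench when off, sinks about 10 mm
- start_button (a joint): travel of the small flat-topped round start button (28 mm across, in a dark steel collar 42 mm across) in m: 0 = out, 0.008 = fully in, pressed straight down. Spring: about 1 N to start it, 5 N fully in; it comes back out when let go
- start_button_top (a point): centre of the start button's flat top face, 64 mm above the bench when out; moves with the button. When fully in it still stands 9 mm above its collar
- stop_button (a joint): travel of the mushroom-shaped stop button (domed head 44 mm across on a thin stem, the tallest control) in m: 0 = out, 0.008 = fully in; springs back; must not be pressed
- stop_button_top (a point): top of the stop button's domed head, 70 mm above the bench
- folding_rule: folded wooden rule, 22x204x16 mm; loose bystander on the bench near the switchboard, origin at its underside; leave it where it is
- wedge2: hardwood wedge, 36x120x28 mm; loose bystander on the bench near the switchboard, origin at its underside; leave it where it is
- chisel1: pointed steel chisel, 21x192x21 mm; loose bystander on the bench near the switchboard, origin at its underside; leave it where it is
- enamel_cup: enamel mug, 70 mm across and 78 mm tall, with a handle; loose bystander on the bench near the switchboard, origin at its underside; leave it where it is
- tin_dust: metal tin, 72 mm across, 80 mm tall; loose bystander on the bench near the switchboard, origin at its underside; leave it where it is

How it is judged:
On the way, in this order (a step that is already met when the one before it is completed fails the run):
1. the wide rocker is fully over (value of joint wide_rocker above 0.32 rad), for 0.1 s.
2. the narrow rocker is fully over (value of joint narrow_rocker above 0.32 rad), for 0.1 s.
3. the start button is held fully in (over 6 mm) for at least 0.6 s (value of joint start_button above 0.006 m), for 0.6 s.
At the end, for the whole second after the job is handed in: both rockers are fully over (above 0.32 of 0.40 rad), the start button and the stop button are out (within 2 mm), and each loose bystander lies within 20 mm of where it started (value of joint each of wide_rocker, narrow_rocker above 0.32 rad and value of joint each of start_button, stop_button below 0.002 m and distance of each of folding_rule, wedge2, chisel1, enamel_cup, tin_dust from where it was at the start of the episode below 0.02 m); the robot touches nothing.
It fails at once if the stop button is pressed (value of joint stop_button above 0.003 m).
It fails at once if the narrow rocker is moved over (more than 0.12 rad) before the wide one is fully over (value of joint narrow_rocker above 0.12 rad and value of joint wide_rocker below 0.32 rad).
It fails at once if the start button is pressed (more than 3 mm) before both rockers are fully over (value of joint start_button above 0.003 m and value of joint any of wide_rocker, narrow_rocker below 0.32 rad).
It fails at once if a loose thing round the switchboard is moved or lifted by more than 20 mm (distance of any of folding_rule, wedge2, chisel1, enamel_cup, tin_dust from where it was at the start of the episode above 0.02 m).
It also fails if it takes over 42 s, if anything falls off the work surface, if the arm or the gripper's body presses on something with over 40 N, if the wrist force passes 120 N, or if a joint passes its speed limit or range.

## Working session

There is one attempt and no reset: what is moved stays moved. The work goes in short steps, Python scripts to look and compute and a shell command to move; the robot and the scene stay as the last step left them, time stands still between calls to the robot, and variables do not carry over. Pictures are saved under pics/ and viewed, and the job is handed in when it is done.

```bash
mkdir -p pics; python3 - <<'E'
from station import ctrl
import cv2, numpy as np
for n in("scene","top"):
    im=ctrl.camera(n); cv2.imwrite(f"pics/{n}0.png",im[:,:,::-1])
    m=ctrl.camera_model(n); print(n,m)
o=ctrl.get_obs(); print(o["time_s"],o["ee_pos"],o["eef_rot"],o["force"],o["grip_width"],ctrl.tip_reach)
E
```

```text
scene {'fx': 529.2119613275459, 'fy': 529.2119613275459, 'cx': 315.96760003136416, 'cy': 239.04166140948536, 'R': array([[ 0.68319939, -0.73023097, -0.0011534 ],
       [-0.4247996 , -0.39615404, -0.81400693],
       [ 0.59395614,  0.556619  , -0.58085402]]), 't': array([-0.32979145,  0.30502783,  0.73068417])}
top {'fx': 493.3807138419469, 'fy': 493.3807138419469, 'cx': 322.613034102324, 'cy': 236.94519427844352, 'R': array([[ 0.00800189, -0.99991454, -0.01033854],
       [-0.99351843, -0.0067775 , -0.11346894],
       [ 0.11338917,  0.0111795 , -0.99348775]]), 't': array([0.0204702 , 0.55346047, 0.96848284])}
0.1 [0.19973756 0.51223967 0.2269631 ] [-3.14060122e+00 -5.09468572e-05  2.76975867e+00] [-0.43934612 -0.21809982 -0.20464775] 0.0939242095170463 0.022
```

View pics/scene0.png

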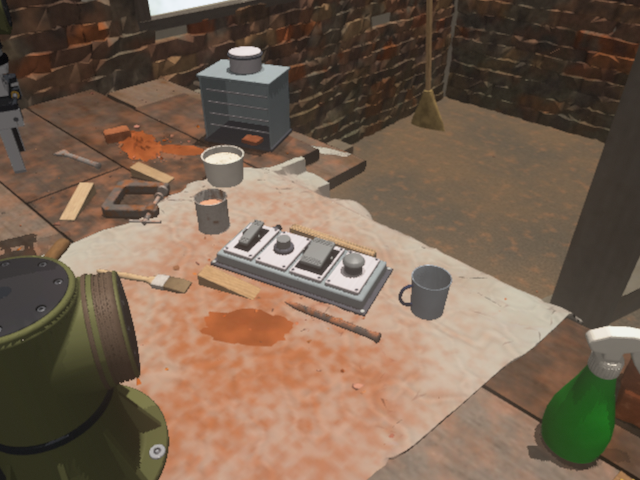

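View pics/top0.png

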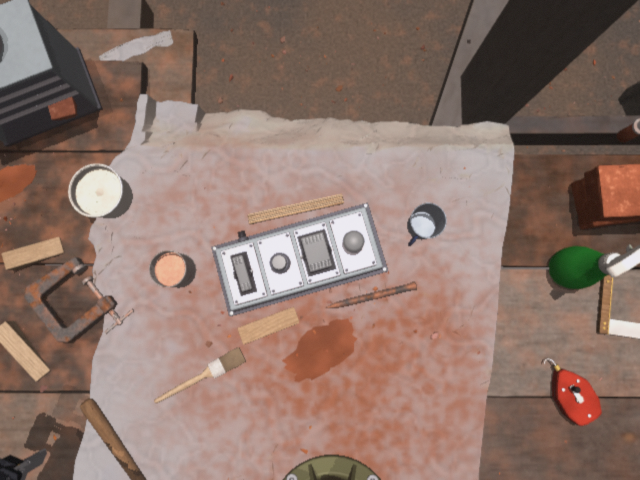

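The top view shows, left (+y) to right: narrow rocker (~243,272), start button (~280,263), wide rocker (~316,253) and mushroom stop (~353,242). I'll measure the plates.

```bash
cat > h.py <<'E'
import numpy as np, cv2
from station import ctrl
def ray(n,uv,z):
    m=ctrl.camera_model(n);R=np.array(m["R"]);t=np.array(m["t"])
    c=-R.T@t; d=R.T@np.array([(uv[0]-m["cx"])/m["fx"],(uv[1]-m["cy"])/m["fy"],1])
    return c+d*(z-c[2])/d[2]
def proj(n,X):
    m=ctrl.camera_model(n);p=np.array(m["R"])@X+m["t"]
    return np.array([m["fx"]*p[0]/p[2]+m["cx"],m["fy"]*p[1]/p[2]+m["cy"]])
E
python3 - <<'E'
from h import *
im=cv2.imread("pics/top0.png"); hsv=cv2.cvtColor(im,cv2.COLOR_BGR2HSV)
mask=((hsv[...,1]<25)&(hsv[...,2]>170)).astype(np.uint8)
mask[:190]=0;mask[325:]=0;mask[:,:205]=0;mask[:,395:]=0
cs,_=cv2.findContours(mask,cv2.RETR_EXTERNAL,cv2.CHAIN_APPROX_NONE)
P=[]
for c in cs:
    if cv2.contourArea(c)<500: continue
    pts=np.array([ray("top",p[0],0.038)[:2] for p in c],np.float32)
    r=cv2.minAreaRect(pts*1000); print(cv2.contourArea(c),r); P.append(r[0])
P=np.array(sorted(P,key=lambda p:-p[1]));print(P,np.diff(P,axis=0))
d=P[-1]-P[0];print("yaw",np.arctan2(d[0],-d[1]),"centre",P.mean(0))
c=cv2.resize(im[195:325,205:395],None,fx=4,fy=4,interpolation=cv2.INTER_CUBIC);cv2.imwrite("pics/crop0.png",c)
E
```

```text
9354.0 ((513.878173828125, 73.13203430175781), (130.97142028808594, 321.8562316894531), 16.692276000976562)
[[513.87817383  73.1320343 ]] []
yaw 3.141592653589793 centre [513.87817383  73.1320343 ]
```

View pics/crop0.png

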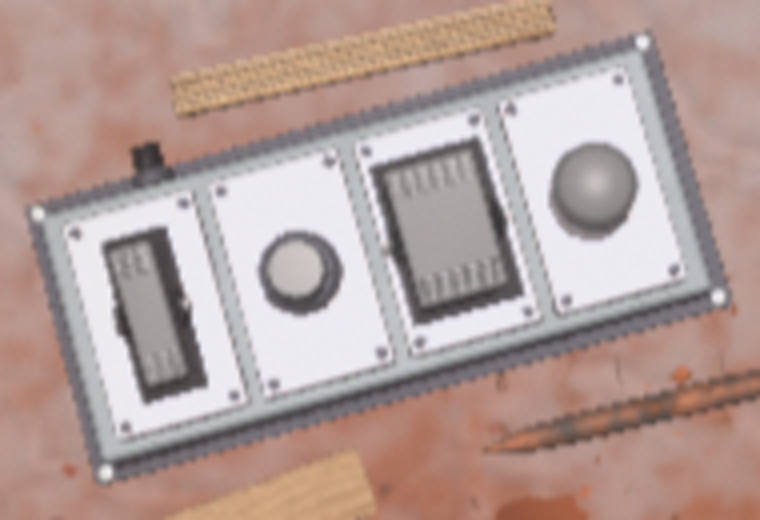

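```bash
python3 - <<'E'
from h import *
im=cv2.imread("pics/top0.png"); hsv=cv2.cvtColor(im,cv2.COLOR_BGR2HSV)
for th in (205,215,225):
    mask=(hsv[...,2]>th).astype(np.uint8)&(hsv[...,1]<25)
    mask[:190]=0;mask[325:]=0;mask[:,:205]=0;mask[:,395:]=0
    cs,_=cv2.findContours(mask.astype(np.uint8),cv2.RETR_EXTERNAL,cv2.CHAIN_APPROX_NONE)
    P=[]
    for c in cs:
        if cv2.contourArea(c)<500: continue
        pts=np.array([ray("top",p[0],0.038)[:2] for p in c],np.float32)
        r=cv2.minAreaRect(pts*1000); print(th,np.round(r[0],1),np.round(r[1],1),r[2]); P.append(r[0])
    P=np.array(sorted(P,key=lambda p:-p[1]))
    if len(P)==4:
        d=P[-1]-P[0];print(P,"yaw",np.arctan2(d[0],-d[1]),"centre",P.mean(0))
# pixel features in crop -> full
def f(u,v): return (205+(u+.5)/4-.5,195+(v+.5)/4-.5)
for n,uv,z in [("start",(295,266),.064),("stop",(596,184),.064),("wide mid",(447,230),.064),("narrow mid",(148,315),.064)]:
    print(n,ray("top",f(*uv),z)*1000)
# flange screws
print([np.round(ray("top",f(*u),.009)*1000,1) for u in [(37,214),(643,41),(719,297),(105,474)]])
im=cv2.imread("pics/scene0.png");cv2.imwrite("pics/scrop0.png",cv2.resize(im[210:320,205:405],None,fx=4,fy=4,interpolation=cv2.INTER_CUBIC))
E
```

```text
205 [479.4 183.2] [110.6  66.6] 16.33934211730957
205 [500.7 110.2] [110.5  66.7] 16.458208084106445
205 [543.5 -35.6] [110.6  66.5] 16.4825439453125
215 [479.3 183.1] [109.8  66. ] 16.520734786987305
215 [500.5 110. ] [109.4  66. ] 16.294809341430664
215 [543.7 -35.7] [110.4  66.1] 16.17327880859375
225 [478.9 183. ] [107.9  65.4] 16.20115089416504
225 [500.2 110. ] [108.2  65.6] 16.473649978637695
225 [543.2 -35.8] [108.1  65.1] 16.34031867980957
start [501.50735284 110.17621727  64.        ]
stop [542.75924903 -36.57256635  64.        ]
wide mid [519.65526309  36.16100485  64.        ]
narrow mid [477.10208011 181.39332591  64.        ]
[array([531., 250.,   9.]), array([623.8, -63.9,   9. ]), array([ 490.7, -102.6,    9. ]), array([398.1, 210.8,   9. ])]
```

View pics/scrop0.png

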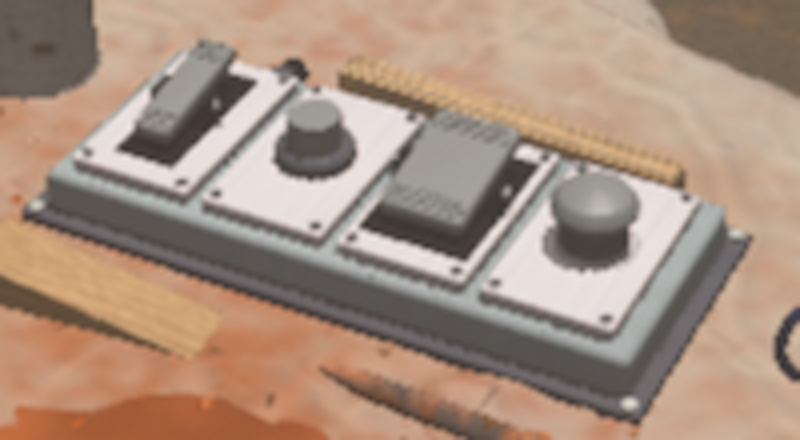

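Yaw is 0.285, and the plate centres fit a 76 mm spacing. The scene view confirms which control is which. First I'll close the fingers and align the jaws with the box.

```bash
python3 -m creep '{"xyz": [[0,0,0],[0,0,0],[0,0,0],[0,0,0]], "spin": [-0.165,-0.165,-0.165,-0.163]}' 0 20
cat >> h.py <<'E'
from scipy.spatial.transform import Rotation as Ro
ax=np.array([np.cos(.285),np.sin(.285)])
T={"wide":np.array([522.1,37.3])+25*ax,"narrow":np.array([479.3,183.1])+25*ax,"start":np.array([500.8,110.2])}
def go(name,tipz,cmd=None):
    o=ctrl.get_obs();p=np.array(o["ee_pos"])*1000;R=Ro.from_euler("xyz",o["eef_rot"]).as_matrix()
    tgt=np.append(T[name],tipz+22)
    print(o["time_s"],"p",p.round(1),"rot",np.round(o["eef_rot"],3),"F",np.round(o["force"],1),"g",o["grip_width"])
    print("delta tool",(R.T@(tgt-p)).round(1),"tip z",round(p[2]-22,1))
E
python3 -c "
from h import *
go('wide',120)"
```

```text
time_s: 0.6
ee_pos: [0.1998, 0.5123, 0.2271]
eef_rot: [-3.141, -0.0, -2.85]
force: [0.1, -0.3, -0.6]
grip_width: 0.0571
0.6 p [199.8 512.3 227.1] rot [-3.141 -0.    -2.85 ] F [ 0.1 -0.3 -0.6] g 0.0571401491457581
delta tool [-197.2 -547.7   85.3] tip z 205.1
```

```bash
python3 -m creep '{"xyz": [[-20,-55,0],[-20,-55,0],[-20,-55,0],[-20,-55,0],[-20,-55,0]], "spin": [0,0,0,0,0]}'
python3 -m creep '{"xyz": [[-19,-55,0],[-19,-55,0],[-20,-55,0],[-20,-55,0],[-19,-53,0]], "spin": [0,0,0,0,0]}'
python3 -m creep '{"xyz": [[0,0,0],[0,0,0]], "spin": [0,0]}'
python3 -c "
from h import *
go('wide',80)"
```

```text
time_s: 1.23
ee_pos: [0.3741, 0.2751, 0.2274]
eef_rot: [-3.142, -0.0, -2.855]
force: [1.0, 0.4, -0.0]
grip_width: 0.0072
time_s: 1.85
ee_pos: [0.5443, 0.0405, 0.2272]
eef_rot: [3.141, -0.0, -2.856]
force: [1.4, 1.1, -0.4]
grip_width: 0.0003
time_s: 2.1
ee_pos: [0.5431, 0.0426, 0.227]
eef_rot: [3.141, -0.001, -2.856]
force: [0.4, -0.7, -0.8]
grip_width: 0.0006
2.1 p [543.1  42.6 227. ] rot [ 3.141e+00 -1.000e-03 -2.856e+00] F [ 0.4 -0.7 -0.8] g 0.0006466951955482024
delta tool [ -3.4   0.8 125. ] tip z 205.0
```

```bash
python3 -m creep '{"xyz": [[-3,1,40],[0,0,45],[0,0,40],[0,0,0],[0,0,0]], "spin": [0,0,0,0,0]}'
python3 - <<'E'
from h import *
go('wide',55)
a=ctrl.camera("scene");b=ctrl.camera("top")
c=np.hstack([cv2.resize(a[170:320,215:395],None,fx=2.2,fy=2.2),cv2.resize(b[180:330,205:385],None,fx=2.2,fy=2.2)])
cv2.imwrite("pics/w1.png",c[:,:,::-1])
E
```

```text
time_s: 2.72
ee_pos: [0.5466, 0.0448, 0.1043]
eef_rot: [-3.141, 0.002, -2.854]
force: [-0.0, -0.4, -0.5]
grip_width: 0.0001
2.725 p [546.6  44.8 104.3] rot [-3.141e+00  2.000e-03 -2.854e+00] F [-0.  -0.4 -0.5] g 0.00014256226809975783
delta tool [ 0.7 -0.3 27.3] tip z 82.3
```

View pics/w1.png

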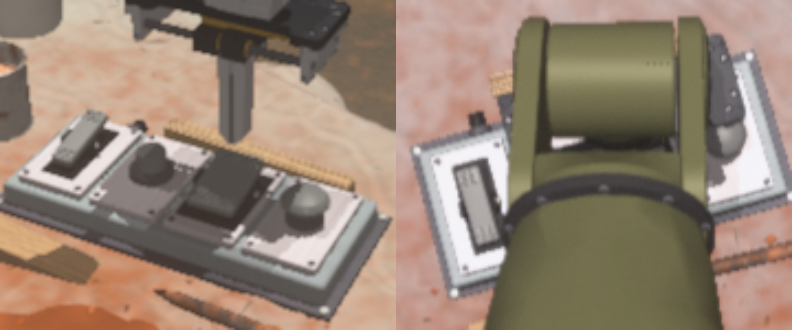

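The scene view shows the closed fingertips (crop ~235,140) above the far end of the wide rocker, well clear of the mushroom. Now I'll press.

```bash
python3 -m creep '{"xyz": [[0,0,14],[0,0,5],[0,0,4],[0,0,3],[0,0,0]], "spin": [0,0,0,0,0]}'
python3 -c "
from h import *
go('wide',55)"
```

```text
time_s: 3.45
ee_pos: [0.5467, 0.0442, 0.0771]
eef_rot: [-3.141, 0.002, -2.855]
force: [2.4, 1.8, 7.5]
grip_width: 0.0006
3.45 p [546.7  44.2  77.1] rot [-3.141e+00  2.000e-03 -2.855e+00] F [2.4 1.8 7.5] g 0.0006016461673549793
delta tool [0.6 0.3 0.1] tip z 55.1
```

```bash
python3 -m creep '{"xyz": [[0,0,2],[0,0,1],[0,0,0],[0,0,0]], "spin": [0,0,0,0]}'
python3 -m creep '{"xyz": [[0,0,-15],[0,0,-40],[0,0,-40],[0,0,0]], "spin": [0,0,0,0]}'
python3 - <<'E'
from h import *
go('narrow',120)
a=ctrl.camera("scene")
cv2.imwrite("pics/w2.png",cv2.resize(a[170:320,215:395],None,fx=4,fy=4)[:,:,::-1])
E
```

```text
time_s: 3.95
ee_pos: [0.5471, 0.0442, 0.0762]
eef_rot: [-3.141, 0.003, -2.855]
force: [-7.5, 1.0, 31.2]
grip_width: 0.0005
time_s: 4.45
ee_pos: [0.5469, 0.0441, 0.1711]
eef_rot: [-3.14, 0.004, -2.855]
force: [-0.3, 0.4, -1.1]
grip_width: 0.0003
4.45 p [546.9  44.1 171.1] rot [-3.14   0.004 -2.855] F [-0.3  0.4 -1.1] g 0.0002598868230654498
delta tool [  0.8 152.5  28.9] tip z 149.1
```

View pics/w2.png

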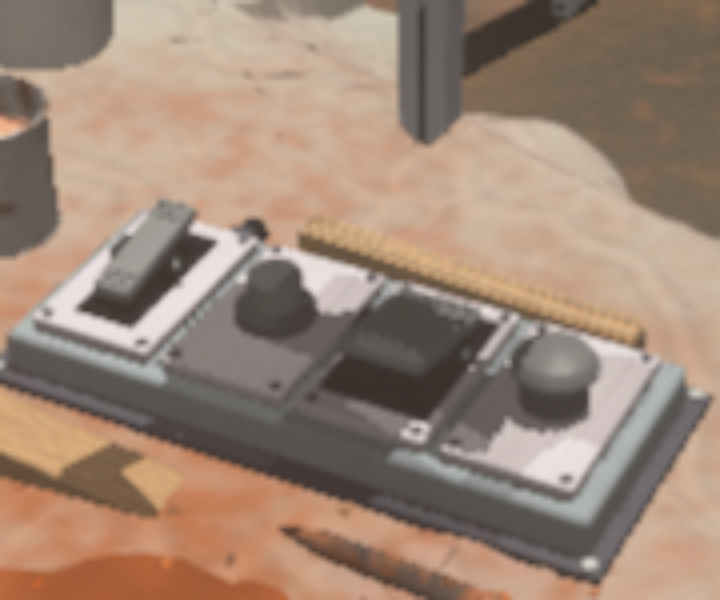

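The wide rocker is over: its near end is up at crop ~(395,350), and the force rose to 31 N at the stop. Next is the narrow rocker.

```bash
python3 -m creep '{"xyz": [[0,50,0],[0,50,0],[1,52,0],[0,0,0],[0,0,0]], "spin": [0,0,0,0,0]}'
python3 -m creep '{"xyz": [[0,0,40],[0,0,29],[0,0,0],[0,0,0]], "spin": [0,0,0,0]}'
python3 - <<'E'
from h import *
go('narrow',55)
a=ctrl.camera("scene")
cv2.imwrite("pics/n1.png",cv2.resize(a[170:320,205:385],None,fx=4,fy=4)[:,:,::-1])
E
```

```text
time_s: 5.12
ee_pos: [0.5019, 0.1891, 0.1673]
eef_rot: [-3.141, -0.002, -2.855]
force: [-0.3, -0.7, 0.0]
grip_width: 0.0005
time_s: 5.62
ee_pos: [0.5029, 0.1891, 0.1004]
eef_rot: [-3.142, 0.001, -2.856]
force: [0.6, 0.0, -0.2]
grip_width: 0.0005
5.625 p [502.9 189.1 100.4] rot [-3.142e+00  1.000e-03 -2.856e+00] F [ 0.6  0.  -0.2] g 0.0005402874345297747
delta tool [-0.6  0.9 23.4] tip z 78.4
```

View pics/n1.png

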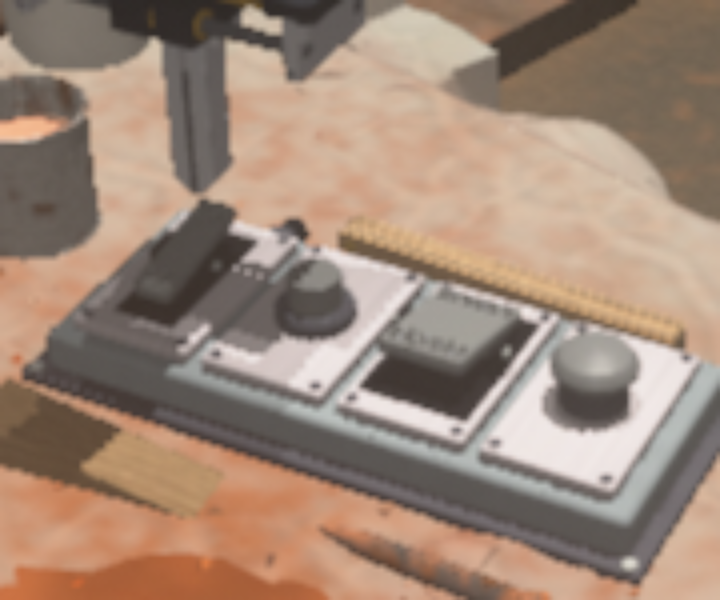

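The tips sit above the narrow rocker's far end, and the wide rocker is clearly over at crop ~(450,325).

```bash
python3 -m creep '{"xyz": [[0,0,11],[0,0,5],[0,0,4],[0,0,3],[0,0,0]], "spin": [0,0,0,0,0]}'
python3 -m creep '{"xyz": [[0,0,2],[0,0,1],[0,0,0],[0,0,0]], "spin": [0,0,0,0]}'
```

```text
time_s: 6.3
ee_pos: [0.503, 0.1899, 0.0772]
eef_rot: [-3.142, 0.002, -2.855]
force: [3.2, 0.7, 8.9]
grip_width: 0.0006
time_s: 6.8
ee_pos: [0.5033, 0.19, 0.0764]
eef_rot: [-3.141, 0.003, -2.855]
force: [-6.5, -2.5, 34.1]
grip_width: 0.0005
```

```bash
python3 -m creep '{"xyz": [[0,0,-15],[0,0,-40],[0,0,-20],[0,0,0]], "spin": [0,0,0,0]}'
python3 - <<'E'
from h import *
go('start',80)
a=ctrl.camera("scene")
cv2.imwrite("pics/n2.png",cv2.resize(a[170:320,205:385],None,fx=4,fy=4)[:,:,::-1])
E
```

```text
time_s: 7.3
ee_pos: [0.5024, 0.1898, 0.1493]
eef_rot: [-3.142, 0.002, -2.855]
force: [-0.3, -0.5, 0.7]
grip_width: 0.0008
7.3 p [502.4 189.8 149.3] rot [-3.142e+00  2.000e-03 -2.855e+00] F [-0.3 -0.5  0.7] g 0.0008051579800600069
delta tool [ 24.1 -75.9  47.3] tip z 127.3
```

View pics/n2.png

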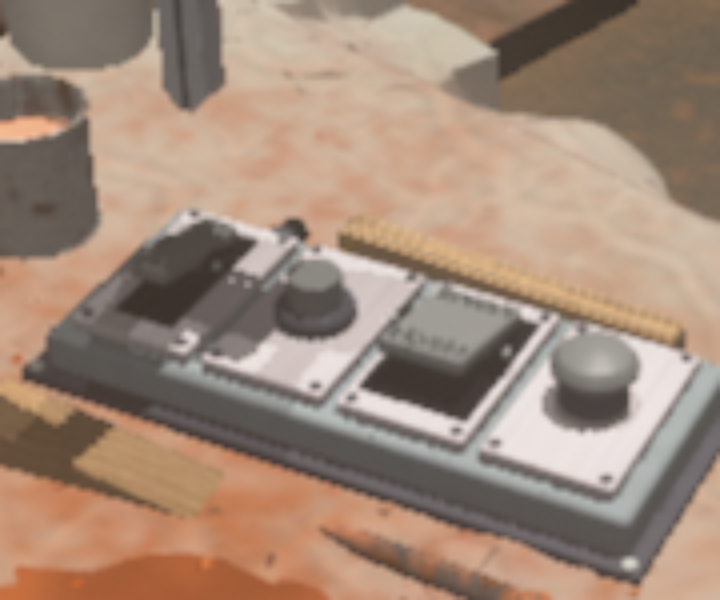

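Both rockers are over, with near ends raised at crop ~(150,265) and ~(430,340). On to the start button.

```bash
python3 -m creep '{"xyz": [[12,-38,0],[12,-38,0],[0,0,25],[0,0,22],[0,0,0]], "spin": [0,0,0,0,0]}'
python3 - <<'E'
from h import *
go('start',56)
a=ctrl.camera("scene")
cv2.imwrite("pics/s1.png",cv2.resize(a[170:320,205:385],None,fx=4,fy=4)[:,:,::-1])
E
```

```text
time_s: 7.98
ee_pos: [0.4992, 0.1097, 0.0991]
eef_rot: [3.141, -0.005, -2.856]
force: [0.0, -0.4, 0.6]
grip_width: 0.0006
7.975 p [499.2 109.7  99.1] rot [ 3.141 -0.005 -2.856] F [ 0.  -0.4  0.6] g 0.0005904039859944003
delta tool [-1.7  0.  21.1] tip z 77.1
```

View pics/s1.png

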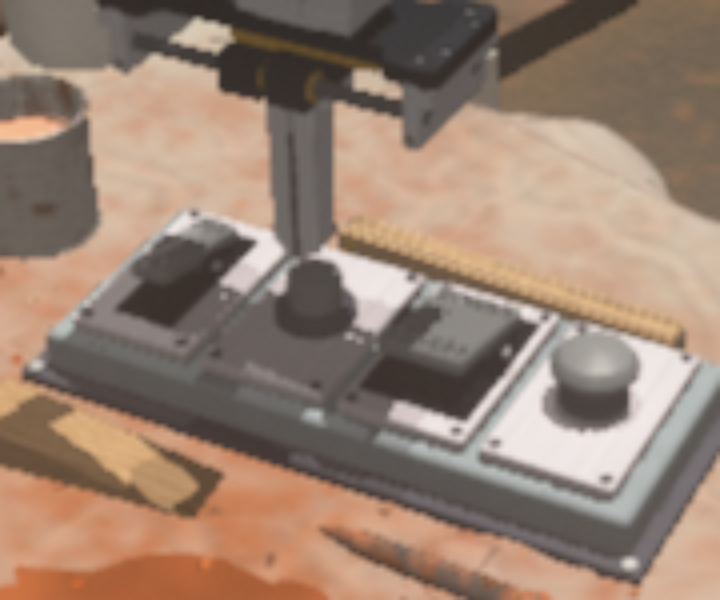

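The tips are centred about 13 mm above the button top, so I'll press and hold.

```bash
python3 -m creep '{"xyz": [[-1,0,10],[0,0,5],[0,0,4],[0,0,3],[0,0,0]], "spin": [0,0,0,0,0]}'
python3 -c "
from h import *
go('start',56)"
```

```text
time_s: 8.65
ee_pos: [0.5017, 0.1103, 0.0796]
eef_rot: [3.142, 0.0, -2.855]
force: [-1.0, 0.2, 4.5]
grip_width: 0.0002
8.65 p [501.7 110.3  79.6] rot [ 3.142  0.    -2.855] F [-1.   0.2  4.5] g 0.00022400479219644509
delta tool [0.9 0.1 1.6] tip z 57.6
```

```bash
python3 -m creep '{"xyz": [[0,0,2],[0,0,1],[0,0,0],[0,0,0],[0,0,0]], "spin": [0,0,0,0,0]}'
python3 -m creep '{"xyz": [[0,0,0],[0,0,0],[0,0,0],[0,0,0],[0,0,0]], "spin": [0,0,0,0,0]}'
python3 -m creep '{"xyz": [[0,0,0],[0,0,0]], "spin": [0,0]}'
```

```text
time_s: 9.28
ee_pos: [0.5019, 0.1104, 0.0778]
eef_rot: [-3.142, 0.001, -2.855]
force: [-7.6, -0.3, 20.1]
grip_width: 0.0003
time_s: 9.9
ee_pos: [0.5019, 0.1104, 0.0778]
eef_rot: [-3.142, 0.001, -2.855]
force: [-7.6, 1.2, 20.6]
grip_width: 0.0005
time_s: 10.15
ee_pos: [0.5019, 0.1104, 0.0778]
eef_rot: [-3.142, 0.001, -2.855]
force: [-7.5, 1.5, 19.8]
grip_width: 0.0002
```

The force held at 20 N against the stop, well over the 5 N spring, for more than 1 s. I'll release and check.

```bash
python3 -m creep '{"xyz": [[0,0,-15],[0,0,-40],[0,0,-50],[0,0,-30],[0,0,0]], "spin": [0,0,0,0,0]}'
python3 -m creep '{"xyz": [[20,50,0],[20,50,0],[20,50,0],[20,50,0],[20,50,0]], "spin": [0,0,0,0,0]}'
python3 - <<'E'
from h import *
a=ctrl.camera("scene");b=ctrl.camera("top")
cv2.imwrite("pics/f1.png",cv2.resize(a[170:320,205:385],None,fx=4,fy=4)[:,:,::-1])
cv2.imwrite("pics/f2.png",b[:,:,::-1])
print(ctrl.get_obs()["time_s"])
E
```

```text
time_s: 10.78
ee_pos: [0.5024, 0.1103, 0.2136]
eef_rot: [-3.141, 0.004, -2.855]
force: [-0.9, 0.0, -1.0]
grip_width: 0.0004
time_s: 11.4
ee_pos: [0.3336, 0.3227, 0.2104]
eef_rot: [-3.141, -0.001, -2.856]
force: [0.9, -0.0, -0.0]
grip_width: 0.0002
11.5
```

View pics/f1.png

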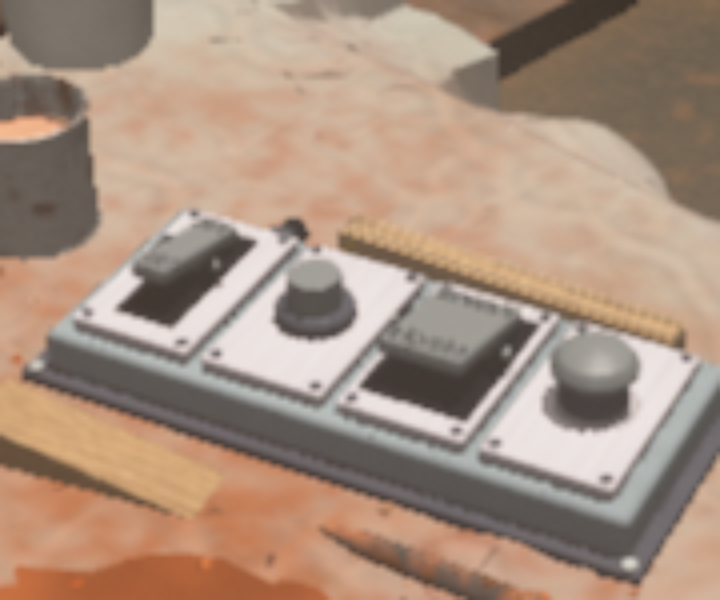

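View pics/f2.png

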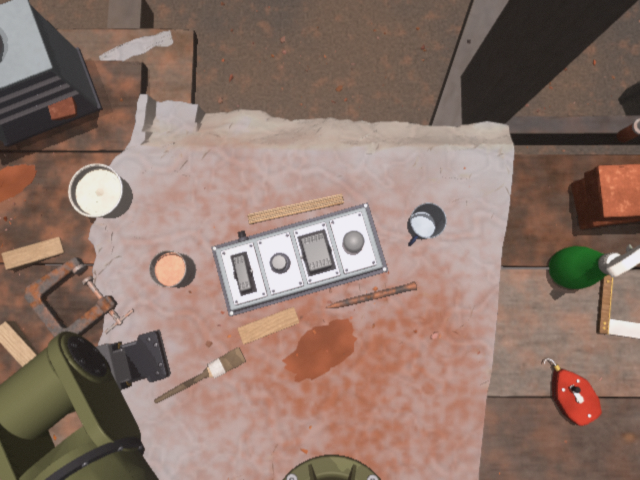

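Both rockers are over, the start button is out again at crop ~(315,285), and the stop button is untouched. In the top view the bystanders are at their original pixels: rule 296,208; wedge 268,326; chisel 372,295; mug 425,222; tin 170,268. The arm is clear, so I'll hand in.

```bash
python3 -m creep '{"xyz": [[0,0,0],[0,0,0]], "spin": [0,0]}'; python3 -c "
from station import ctrl
print(ctrl.hand_in())"
```

```text
time_s: 11.75
ee_pos: [0.3357, 0.321, 0.211]
eef_rot: [-3.141, -0.001, -2.857]
force: [-0.3, 0.4, -0.2]
grip_width: 0.0003
the job is handed in; nothing more can be done
None
```

The dust extraction sequence is done and handed in at about 11.8 s of the 42 s allowed; the hand-in gives no verdict, so I can't confirm it passed.

- **Presses:** I used the closed fingertips. The wide rocker went over first, against its stop at about 31 N, then the narrow one at about 34 N. I then held the start button fully in at about 20 N for roughly a second and let it come back out.
- **Last checks:** The final pictures show both rockers over, the start button out and the mushroom stop untouched. The rule, wedge, chisel, mug and tin look to be where they started, judged by eye between the first and last pictures. The arm was clear, with the wrist force near zero.
- **Limits of the checks:** Joint angles and button travel can't be read directly, so "fully over" and "fully in" rest on the pictures, the fingertip height and the force rise at each stop. No check failed or disagreed.

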